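# Close the screened test pot

## Task

Put the lid on the screened test pot and close it fully: lower the lid into the mouth, turn it on the rim until its two keys drop into the notches of the brass collar, seat it flush on the rim all round and let go. Leave the multimeter, capacitor, tub and screwdriver where they are.

Things in the scene. Friction and masses are not known exactly. Their poses are not given: they have to be found in the camera images.
- lid_grip (a point): Lid: aluminium disc, 120 mm across, black grip bar on top, standing upright on the bench, 0.28 to 0.52 kg. Point on its axis inside the bar, 54 mm above the lid's underside; z up, x along the bar. Bar 70 mm long, 16 mm thick, top 14 mm above the point. Disc top 22 mm, disc underside 30 mm below the point. Under it a round spigot 90 mm across, 24 mm deep, its last 6 mm tapering to 82 mm.
- lid_key (a point): Foot of one of the lid's two steel keys, 50 mm from the lid's axis along lid +x, 40 mm below lid_grip; the other key is the same at -x. Keys lie under the ends of the bar, below red lines on the disc. Each is 8 mm wide, reaches 57 mm from the axis and 10 mm below the disc's underside. The lid fits equally well half a turn round.
- pot: Open grey pot screwed to the bench, 120 mm across (foot 128 mm); origin at the centre of its underside, z up. A 24 mm brass and steel cable socket points along its +x. lid_grip is 110 mm above this origin when the keys ride on the rim, 100 mm when the keys are in the notches and the disc sits flush on the rim.
- pot_rim (a point): Centre of the pot's mouth, level with the rim, 70 mm above the pot's origin. Brass collar: bore 94 mm, wall 13 mm, two opposite notches through the wall, 14 mm wide, 12 mm deep. The collar is reset for every job and its angle is not given: from above, the line through the notches lies 0.15 to 1.1 rad counter-clockwise of the pot's x axis; find it by sight or touch.
- multimeter_mid (a point): Bystander: grey hand multimeter lying flat, 85 x 180 x 36 mm (long along its y), loose; point at its centre.
- capacitor_mid (a point): Bystander: blue can capacitor standing up, 50 mm diameter, 85 mm tall, loose; point at its centre.
- tub_mid (a point): Bystander: white open plastic tub, about 96 mm diameter, 85 mm tall, loose; point at its centre.
- screwdriver_grip (a point): Bystander: red-handled screwdriver lying on the bench, 190 mm long; point in its handle.
Mind the look-alikes: they are no part of the job. Several things look just like the pot: the one meant starts farthest to the robot's right. What is shaped like the part that bears lid_grip but brown is not meant.

How it is judged (in metres and radians):
At the end, for the whole second after the job is handed in: The lid is seated: its grip point no more than 102.5 mm (and no less than 96 mm) above the pot's underside, i.e. the disc flush on the rim within 2.5 mm, its axis within 6 mm of the pot's, level within 0.035 rad, and released (z of lid_grip in the frame of pot between 0.096 and 0.1025 m and horizontal distance between lid_grip and pot below 0.006 m and angle between lid_grip's own z axis and vertical below 0.035 rad); the robot touches nothing.
It fails at once if the multimeter is pushed more than 30 mm (distance of multimeter_mid from where it was at the start of the episode above 0.03 m).
It fails at once if the capacitor is pushed more than 30 mm or knocked over (distance of capacitor_mid from where it was at the start of the episode above 0.03 m).
It fails at once if the tub is pushed more than 30 mm or knocked over (distance of tub_mid from where it was at the start of the episode above 0.03 m).
It fails at once if the screwdriver is pushed more than 30 mm (distance of screwdriver_grip from where it was at the start of the episode above 0.03 m).
It also fails if it takes over 64 s, if anything falls off the work surface, if the arm or the gripper's body presses on something with over 40 N, if the wrist force passes 120 N, or if a joint passes its speed limit or range.

## Robot

A 6-joint arm with a two-finger parallel gripper is mounted at the origin on the work surface. World frame = base frame: x ahead of the robot, y to its left, z up, the work surface at z = 0. Lengths are in mm, angles in rad, forces in N, time in s.
With the tool pointing down it reaches from about 300 to 775 mm from the base axis. Payload 14.6 kg.
Tool frame: the origin (TCP) lies on the centre line of the jaws, within the pads' length; the fingertips stand 19 mm ahead of it and the grasp point (between the pads) is the TCP (bot.tip_reach is the distance from the TCP to the fingertips, in mm); y points along the fingers, x is the direction in which the jaws open and shut, and the axes are right-handed (so a half turn about y gives the same grasp; the last joint's range is limited). The gripper opens to 85 mm and grips with 20 to 120 N. Pads are 22 mm wide; open, the fingers measure 114 mm over their backs; the gripper's body (76 mm by 85 mm) begins 54 mm behind the grasp point. The pads swing forward as they close: fully open they stand 13 mm farther back than shut.
Start: joints at [-1.184, 0.3, 1.521, -0, 1.321, -0.067], TCP at [241.103, -494.327, 250.281] pointing down, gripper open.
Joint ranges: [-3.03, 3.03], [-0.79, 2.21], [0.23, 2.52], [-1.04, 4.18], [0, 3.07], [-2.55, 2.55]. Speed limits (rad/s): [2.22, 2.22, 2.57, 3.14, 3.14, 3.14].

## Interface

Orientations are given as a unit quaternion [w, x, y, z].
In Python, from rig import bot gives the robot as it stands. Calls block until the motion is done:
- bot.move_to(position, orientation): joint-space move of the TCP to a pose.
- bot.servo_line(position, attitude=None, speed=150, until_force=None): straight line of the TCP; attitude=None keeps the orientation; speed is the mean speed in mm/s. With until_force (N) it stops when the force on the tool has changed by that much, and returns True; else False.
- bot.move_joints(angles): joint-space move.
- bot.move_gripper(opening, grip_force=None): finger opening in mm; grip_force is the grip in N (None keeps the last); returns when the fingers have stopped.
- bot.dwell(seconds).
- bot.ik(position, orientation): joint angles nearest the present ones, or None.
- bot.read_state(): the state.
- bot.read_camera(name): name is "side" or "top"; returns a dict with "image" (400x640x3 uint8, blue, green, red), "depth" (400x640 float32, mm along the optical axis (not along the pixel's ray), 0 where there is no reading), "fovy" (degrees; the focal length in pixels is half the picture's height over the tangent of half this angle, whatever the lens; pixels are square), "cx", "cy" (the principal point, pixels), "eye" and "attitude" of the camera in the world. Camera axes: x right, y down, z forward; pixel columns grow to the right and rows downward; lengths in mm; the calibration is good to about 2 mm. A picture is of the moment at which its call begins.
A pose or a line that the arm cannot do raises bot.MotionError and nothing moves.
- bot.finish_job(): hands the job in, once; it reports no verdict.
The state is a dict: "clock": time; "joint_positions": joint angles; "qvel": joint speeds; "effort": joint torques, N m; "ee_pos": TCP position; "tool_rot": TCP orientation; "ft_force": force on the tool from outside, world axes, zero at the start; "moment": the same for the moment, N m; "grip_width": finger opening in mm.
Only numpy, scipy, OpenCV 4.12 (cv2) and the standard library are available. Lean on these libraries where they do the work, as an engineer would, in place of code of your own. Each camera call takes 0.05 s, during which the arm holds its last target. There are 200 camera calls.

## Working session

There is one attempt and no reset: what is moved stays moved. The work goes in short steps, each a Python script; the robot and the scene stay as the last script left them, time stands still between calls to the robot, and variables do not carry over. Pictures are saved under pics/ and viewed, about 8 in all and at most 12, crops included, and the job is handed in when it is done.

```bash
mkdir -p pics; ls; cat > h.py <<'E'
import numpy as np, cv2
from scipy.spatial.transform import Rotation as R
from rig import bot
def q2m(q): return R.from_quat(np.array(q)[[1,2,3,0]]).as_matrix()
def cam(n):
    c=bot.read_camera(n); h=c["image"].shape[0]
    c["f"]=h/2/np.tan(np.radians(c["fovy"])/2); a=np.array(c["attitude"],float)
    c["R"]=a if a.shape==(3,3) else q2m(a); c["eye"]=np.array(c["eye"],float); return c
def ray(c,u,v):
    d=np.stack([(np.asarray(u,float)-c["cx"])/c["f"],(np.asarray(v,float)-c["cy"])/c["f"],np.ones(np.shape(u))],-1)
    return d@c["R"].T
def onz(c,u,v,z):
    d=ray(c,u,v); return c["eye"]+d*((z-c["eye"][2])/d[...,2])[...,None]
def cloud(c):
    v,u=np.mgrid[:c["image"].shape[0],:c["image"].shape[1]]
    return c["eye"]+ray(c,u,v)*c["depth"][...,None]
def proj(c,p):
    q=(np.asarray(p)-c["eye"])@c["R"]; return np.array([c["cx"]+c["f"]*q[...,0]/q[...,2],c["cy"]+c["f"]*q[...,1]/q[...,2]]).T
def down(yaw):  # tool z? y along fingers -> world -z ; x (jaw) at yaw
    x=np.array([np.cos(yaw),np.sin(yaw),0]);y=np.array([0,0,-1.]);z=np.cross(x,y)
    q=R.from_matrix(np.stack([x,y,z],1)).as_quat(); return [q[3],q[0],q[1],q[2]]
E
python3 - <<'E'
from h import *
for n in("top","side"):
    c=cam(n); cv2.imwrite(f"pics/{n}0.png",c["image"]); print(n,c["eye"],c["R"].round(3).tolist(),c["fovy"],c["cx"],c["cy"])
s=bot.read_state();print(s); print(q2m(s["tool_rot"]).round(3))
E
```

```text
pics
top [ 522.6004385   -11.4660226  1258.36618926] [[-0.023, -0.999, 0.034], [-0.999, 0.024, 0.027], [-0.027, -0.033, -0.999]] 47.889161638311194 328.4752194312061 198.98985354801135
side [-200.61122498  778.5324614   754.48337443] [[-0.706, -0.37, 0.604], [-0.708, 0.364, -0.605], [0.004, -0.855, -0.519]] 45.60815898732433 317.070056464519 206.4629221894336
{'clock': 0.1, 'joint_positions': array([-1.18358664e+00,  3.00426852e-01,  1.52149709e+00,  3.51729626e-05,
        1.32067249e+00, -6.65672905e-02]), 'qvel': array([-3.12397341e-04, -7.39511448e-04, -1.32051945e-03,  1.32408650e-04,
       -8.81501385e-05,  5.87365638e-04]), 'effort': array([ 1.47840958e-03, -5.44379389e+01, -3.62368298e+01, -3.55377620e-05,
        3.04873131e-03, -1.93335626e-05]), 'ee_pos': array([ 241.05437203, -494.16708501,  249.78110264]), 'tool_rot': array([ 0.59987467, -0.5994398 ,  0.3749954 , -0.37443393]), 'ft_force': array([-0.03421747,  0.4356207 ,  0.22688202]), 'moment': array([-0.00710492, -0.03042395,  0.04413385]), 'grip_width': 85.41832622910447}
[[ 0.438 -0.     0.899]
 [-0.899  0.001  0.438]
 [-0.001 -1.     0.   ]]
```

View pics/top0.png

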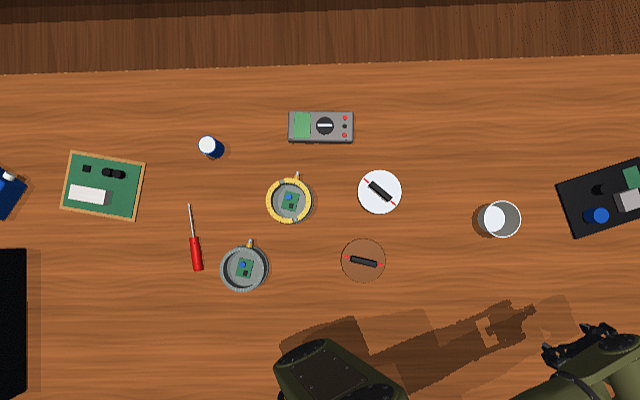

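View pics/side0.png

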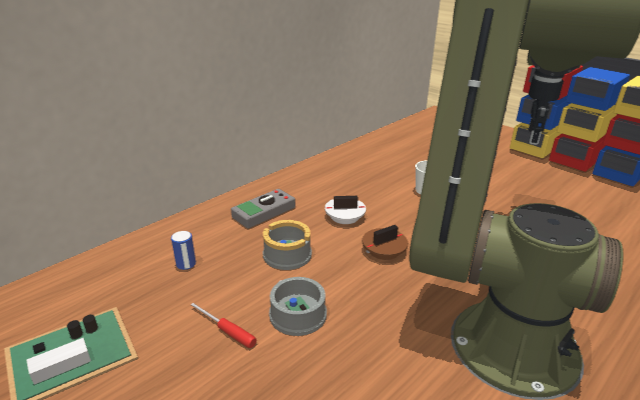

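Candidates: pots at top-view (289,200), with a brass collar, and (244,269), plain grey. Image right is robot −y, so (289,200) is the one farthest right. Lids are at (380,192), aluminium, and (363,261), brown; the aluminium one is meant. Next I'll take a close crop to check this and the measurements.

```bash
python3 - <<'E'
from h import *
c=cam("top"); I=c["image"]; P=cloud(c)
cr=I[150:250,255:415]; cv2.imwrite("pics/crop1.png",cv2.resize(cr,None,fx=5,fy=5,interpolation=cv2.INTER_CUBIC))
hsv=cv2.cvtColor(I,cv2.COLOR_BGR2HSV).astype(int)
print(c["f"])
# depth check
print("lid pts z", [P[v,u].round(1).tolist() for u,v in ((380,192),(368,200),(395,200))])
# lid disc: bright low sat
m=((hsv[...,1]<60)&(hsv[...,2]>120)); m[:, :340]=0;m[:,410:]=0;m[:160]=0;m[225:]=0
cs,_=cv2.findContours(m.astype(np.uint8),cv2.RETR_EXTERNAL,cv2.CHAIN_APPROX_NONE)
k=max(cs,key=cv2.contourArea)
h=cv2.convexHull(k)[:,0].astype(float); w=onz(c,h[:,0],h[:,1],32.); el=cv2.minEnclosingCircle(w[:,:2].astype(np.float32)); e2=cv2.fitEllipse(w[:,:2].astype(np.float32)); print("disc",el,e2)
# bar
b=(hsv[...,2]<60); b[:, :355]=0;b[:,405:]=0;b[:170]=0;b[215:]=0
ys,xs=np.nonzero(b); print("bar depth z", np.median(P[b],0),b.sum())
w=onz(c,xs,ys,68.)[:,:2].astype(np.float32); print("bar",cv2.minAreaRect(w))
# red lines
r=((hsv[...,0]<8)|(hsv[...,0]>172))&(hsv[...,1]>120)&(hsv[...,2]>90); r[:, :352]=0;r[:,408:]=0;r[:170]=0;r[215:]=0
n,l,st,ce=cv2.connectedComponentsWithStats(r.astype(np.uint8)); print("red",[(x[4],onz(c,y[0],y[1],32.).round(1).tolist()) for x,y in zip(st[1:],ce[1:])])
# collar
y=(hsv[...,0]>18)&(hsv[...,0]<34)&(hsv[...,1]>120)&(hsv[...,2]>120); y[:, :255]=0;y[:,320:]=0;y[:170]=0;y[230:]=0
print("collar z",np.median(P[y],0),y.sum())
ys,xs=np.nonzero(y&(np.abs(P[...,2]-70)<12)); w=onz(c,xs,ys,70.)[:,:2]
ce=cv2.minEnclosingCircle(w.astype(np.float32)); print("collar",ce)
ctr=np.array(ce[0]); d=w-ctr; a=np.degrees(np.arctan2(d[:,1],d[:,0])); ok=(np.hypot(*d.T)<60)
print(np.histogram(a[ok],bins=np.arange(-180,181,6))[0].tolist())
# socket
s=(P[...,2]>15)&(P[...,2]<60)
E
```

```text
450.3792411978741
lid pts z [[577.6, -115.9, 70.9], [558.4, -86.1, 33.3], [556.6, -159.1, 33.9]]
disc ((580.9420776367188, -117.69612884521484), 60.432640075683594) ((581.054443359375, -117.05730438232422), (118.52921295166016, 120.42163848876953), 87.7374267578125)
bar depth z [ 579.96771223 -116.48598922   66.63676665] 115
bar ((579.97216796875, -115.63458251953125), (67.73504638671875, 16.23956298828125), 48.623897552490234)
red [(np.int32(9), [612.4, -81.6, 32.0]), (np.int32(10), [548.9, -153.7, 32.0])]
collar z [563.74049414 126.30552118  69.63630769] 597
collar ((563.277587890625, 127.57708740234375), 60.215904235839844)
[7, 5, 0, 0, 7, 9, 9, 9, 9, 9, 10, 10, 9, 9, 10, 12, 11, 11, 9, 11, 10, 9, 9, 9, 9, 11, 10, 11, 11, 10, 7, 8, 0, 0, 6, 10, 8, 10, 11, 10, 11, 11, 10, 11, 12, 10, 9, 11, 11, 11, 10, 8, 9, 11, 9, 11, 9, 9, 11, 10]
```

View pics/crop1.png

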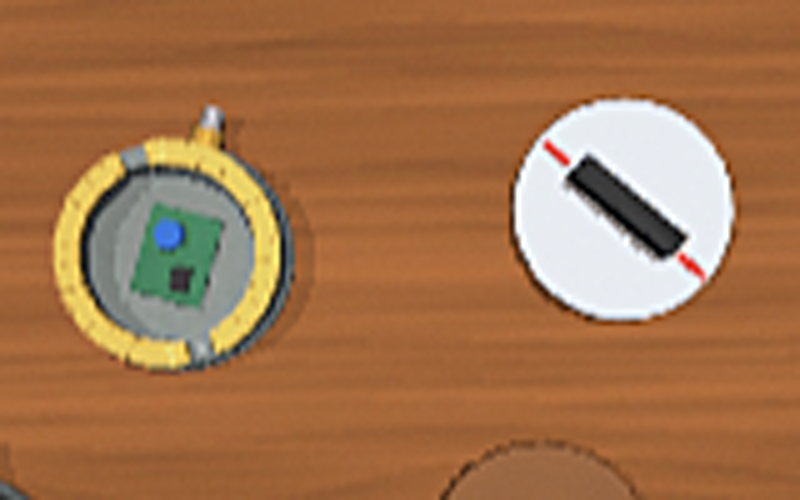

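The crop confirms both choices: the aluminium lid, with red lines at about (557,152) and (692,267) in the crop, and the brass-collared pot. Its notches are at crop (133,157) and (200,350), roughly 18° in the world. I'll refine the notch angle and pick up the lid.

```bash
python3 - <<'E'
from h import *
c=cam("top"); I=c["image"]; P=cloud(c); hsv=cv2.cvtColor(I,cv2.COLOR_BGR2HSV).astype(int)
y=(hsv[...,0]>18)&(hsv[...,0]<34)&(hsv[...,1]>110)&(hsv[...,2]>100)&(np.abs(P[...,2]-70)<12); y[:, :255]=0;y[:,320:]=0;y[:170]=0;y[230:]=0
ys,xs=np.nonzero(y); h=cv2.convexHull(np.stack([xs,ys],1).astype(np.int32))[:,0]
w=onz(c,h[:,0],h[:,1],70.)[:,:2].astype(np.float32); e=cv2.fitEllipse(w); print("collar ell",e, cv2.minEnclosingCircle(w))
ctr=np.array(e[0])
# sample annulus densely, brassness
t=np.radians(np.arange(-180,180,.5)); acc=0
S=np.clip(hsv[...,1],0,255).astype(np.float32)
for r in (50,52,54,56):
    p=proj(c,np.stack([ctr[0]+r*np.cos(t),ctr[1]+r*np.sin(t),t*0+70],1)).astype(np.float32)
    acc=acc+cv2.remap(S,p[:,0].copy(),p[:,1].copy(),cv2.INTER_LINEAR).ravel()/4
for c0 in (18,-162):
    dd=np.degrees(t); k=np.abs(dd-c0)<25 if c0>0 else (np.abs((dd-c0+180)%360-180)<18)
    wgt=np.clip(np.median(acc)*.7-acc[k],0,None); rel=(dd[k]-c0+180)%360-180; print("notch",c0+(wgt*rel).sum()/wgt.sum(), "width",(wgt>0).sum()*.5)
g=(581,-116.8); yaw=np.radians(48.6-90)
bot.move_to([*g,130],down(yaw)); bot.servo_line([g[0],g[1],57],speed=100,until_force=12)
s=bot.read_state(); print(s["ee_pos"],s["ft_force"])
bot.move_gripper(10,80); s=bot.read_state(); print(s["clock"],s["ee_pos"],s["ft_force"],s["grip_width"])
bot.servo_line([g[0],g[1],180],speed=120); s=bot.read_state(); print(s["clock"],s["ft_force"],s["moment"],s["grip_width"])
bot.move_to([500,0,215],down(np.radians(18-90)))
c=cam("side"); cv2.imwrite("pics/side1.png",c["image"])
cv2.imwrite("pics/top1.png",cam("top")["image"])
E
```

```text
collar ell ((562.9766845703125, 127.43653106689453), (118.61592864990234, 119.73147583007812), 23.933809280395508) ((563.005615234375, 127.42296600341797), 59.997467041015625)
notch 18.47557828836406 width 14.5
notch -162.02515852574678 width 14.0
[ 581.3372146  -116.87915882   57.59503334] [-0.00660833 -0.2494758   0.21359557]
3.6167 [ 581.30534676 -116.87332874   57.39652345] [ 1.32021641 -0.75697481  3.56025495] 15.061251918613848
4.7917 [-0.50011153 -0.01612623 -4.48091109] [-0.01329737 -0.01551017 -0.03982802] 14.836551307620823
```

View pics/side1.png

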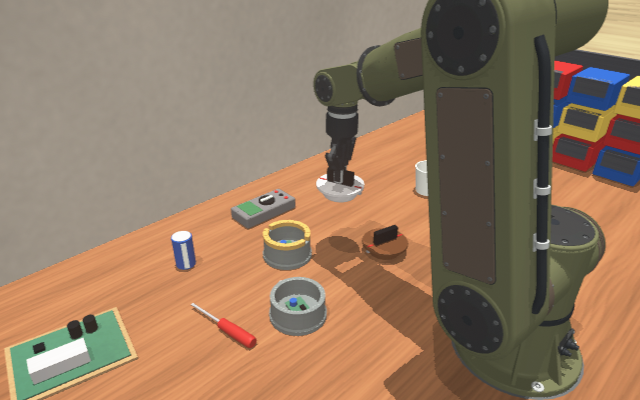

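The lid is held level, at side (341,186), and weighs about 4.5 N. Next I'll lower it at the notch angle, about 18.2°.

```bash
python3 - <<'E'
from h import *
p=np.array([563.0,127.2]); q=down(np.radians(18.2-90))
bot.move_to([*p,190],q)
def st(t):
    s=bot.read_state(); print(t,round(s["clock"],2),s["ee_pos"].round(2),s["ft_force"].round(1),s["moment"].round(2),round(s["grip_width"],2))
st("above")
r=bot.servo_line([*p,118],speed=60,until_force=15); st(("entry",r))
if not r:
    r=bot.servo_line([*p,101],speed=25,until_force=15); st(("seat",r))
cv2.imwrite("pics/side2.png",cv2.resize(cam("side")["image"][170:290,220:380],None,fx=4,fy=4,interpolation=cv2.INTER_CUBIC))
E
```

```text
above 6.25 [563.17 127.23 189.11] [-0.4  0.2 -4.1] [-0.07  0.03  0.03] 14.55
('entry', False) 7.6 [563.19 127.22 118.41] [-0.2  0.2 -4.3] [-0.01 -0.02  0.  ] 14.46
('seat', True) 8.18 [562.86 127.16 103.37] [-0.5 -0.8  5.3] [0.05 0.18 0.  ] 15.23
```

View pics/side2.png

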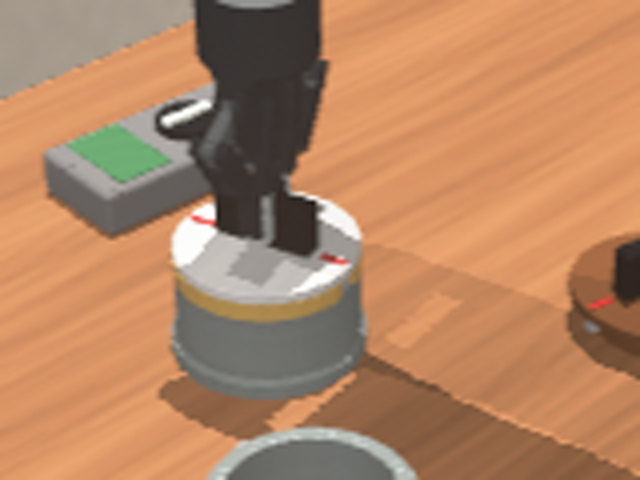

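Contact came at TCP z = 103.4, which is the predicted seated height; riding on the rim would have been 113.4. The crop shows the disc against the collar with no gap. I'll release, retreat and check.

```bash
python3 - <<'E'
from h import *
bot.move_gripper(50); s=bot.read_state(); p=s["ee_pos"]; print(s["ft_force"],s["grip_width"])
bot.servo_line([p[0],p[1],200],speed=100); bot.move_to([330,-300,280],down(np.radians(-72)))
c=cam("top"); I=c["image"]; P=cloud(c); hsv=cv2.cvtColor(I,cv2.COLOR_BGR2HSV).astype(int)
m=(hsv[...,1]<60)&(hsv[...,2]>120)&(P[...,2]>60)&(P[...,2]<95); m[:, :255]=0;m[:,320:]=0;m[:160]=0;m[235:]=0
h=cv2.convexHull(np.argwhere(m)[:,::-1].astype(np.int32))[:,0]; w=onz(c,h[:,0],h[:,1],78.)[:,:2].astype(np.float32); print("disc",cv2.minEnclosingCircle(w))
pts=P[cv2.erode(m.astype(np.uint8),np.ones((3,3)))>0]; A=np.c_[pts[:,:2]-pts[:,:2].mean(0),np.ones(len(pts))]; k=np.linalg.lstsq(A,pts[:,2],rcond=None)[0]; print("plane slope,z (expect 78)",k)
b=(P[...,2]>95)&(P[...,2]<135); b[:, :255]=0;b[:,320:]=0;b[:160]=0;b[235:]=0; print("bar top",np.median(P[b],0),"expect 114")
s=bot.read_state(); print(s["clock"],s["ft_force"])
cv2.imwrite("pics/top3.png",cv2.resize(I[100:290,170:410],None,fx=3,fy=3,interpolation=cv2.INTER_CUBIC))
E
```

```text
[0.72949871 0.47190824 0.48247547] 49.985401254968984
disc ((562.139404296875, 127.62007904052734), 59.39657211303711)
plane slope,z (expect 78) [ 3.81903690e-04 -5.84072908e-04  7.80252216e+01]
bar top [563.48104147 127.26600644 113.31384997] expect 114
11.625 [-0.78671694 -0.53664948 -0.13117393]
```

View pics/top3.png

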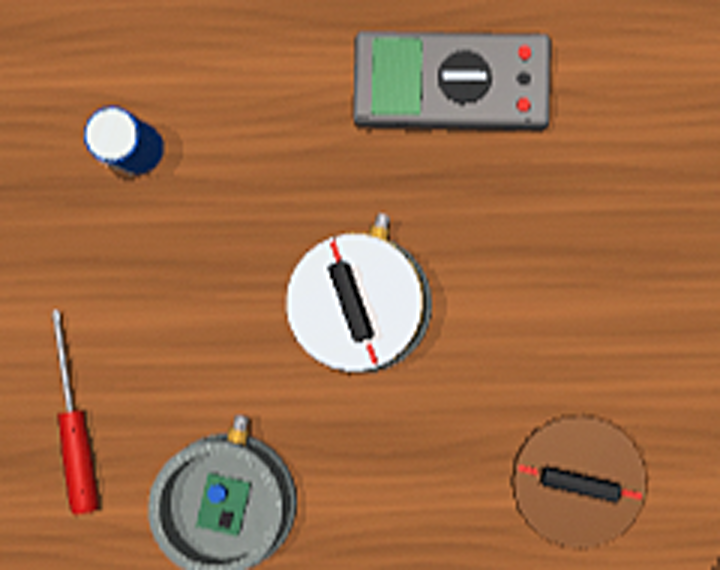

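The lid sits at crop (356,303), centred, with its disc top at 78.0 mm, level and flush. The bystanders in view haven't moved, so I'm handing in.

```bash
python3 -c "
from rig import bot
print(bot.finish_job())"
```

```text
the job is handed in; nothing more can be done
None
```

The lid is on the brass-collared pot, closed and released, and I handed the job in at about 11.6 s on the robot's clock. I measured the notches from the top camera at about 18° in the world frame and turned the lid to that angle in the air. The keys dropped straight in, so I didn't need to turn it on the rim.

**Last checks:**
- **Seating:** the disc top measured 78.0 mm (78 expected), with a tilt under 0.001 rad. The force contact came at tool height 103.4 mm, the predicted seated height; keys riding on the rim would have given 113.4 mm.
- **Centring:** the lid's axis is about 1 mm from the collar's centre.
- **Release:** the gripper is clear, with under 1 N residual force on the tool.
- **Bystanders:** the multimeter, capacitor and screwdriver look unmoved in the last picture. The tub was outside that crop, and the arm never passed near it.

No check failed. The only difference was the bar top, which read 113.3 mm against 114 expected, within the 2 mm camera calibration.

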